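# Secure the photometer lid and draw the cell slide to its notch

### The arm

A 6-joint arm with a two-finger parallel gripper is mounted at the origin on the work surface. World frame = base frame: x ahead of the robot, y to its left, z up, the work surface at z = 0. Lengths are in mm, angles in degrees, forces in N, time in s.
With the tool pointing down it reaches from about 300 to 850 mm from the base axis. Payload 4.2 kg.
Tool frame: the origin (TCP) lies midway between the tips of the shut fingers; the grasp point (between the pads) lies 19 mm behind it; z points along the fingers, y is the line along which they close (so a half turn about z gives the same grasp; the last joint's range is limited). The gripper opens to 91 mm and grips with 3 to 60 N. Pads are 32 mm wide; open, the fingers measure 118 mm over their backs; the gripper's body (76 mm by 178 mm) begins 60 mm behind the grasp point.
Start: joints at [-77.693, 18.312, 89.639, -0, 72.044, -1.146], TCP at [133.775, -559.238, 213.976] pointing down, gripper open.
Joint ranges: [-177.97, 177.97], [-48.28, 115.42], [12.27, 149.76], [-77.06, 257.06], [2.81, 150.46], [-146.56, 146.56]. Speed limits (degrees/s): [147.25, 147.25, 180, 180, 180, 180].

### API

Orientations are given as [roll, pitch, yaw] about the fixed x, y, z axes, in that order (R = Rz(yaw) Ry(pitch) Rx(roll)).
In Python, from workcell import env gives the robot as it stands.
- The arm moves only by the shell command python3 -m jog 'ROWS' [FORCE]. ROWS is a JSON object of lists of equal length, an entry for each row: "jaw": the finger opening in mm, from 0 to 91.2; "slide": the shift along the tool's x, y, z in units of 30 mm (1.0 is 30 mm), a list of three; "spin": the turn about the tool's z in units of 8 degrees (1.0 is 8 degrees). In form: {"jaw": [jaw, ...], "slide": [[dx, dy, dz], ...], "spin": [spin, ...]}. A call has 1 to 10 rows; each row shifts and turns the commanded pose from where the row before left it, along the tool's axes as they then stand; what a row does not reach is not made up. A row lasts 1/10 s, in which the tool goes at most 50 mm and 8.59 degrees, less where a joint would pass 70% of its speed; a pose out of reach is approached as far as the arm can. A call is refused whole if a number of a shift passes 1 or a number of a turn 1, either way. A call with a gripper value outside its range is refused whole. The fingers move at their own pace and stop on an object; FORCE is the grip in N (left out, the last holds). Time passes only in rows, so rows that do not move let the fingers close. It gives the time, the measured TCP pose, the force, the opening and the grip force at its end, in the units of the state.
- env.state(): the state, without advancing time (a new reading comes with each control period).
- env.grab_frame(name): name is "side" or "top"; returns the picture (400x640x3 uint8, red, green, blue); there is no depth.
- env.camera_model(name): a dict with "fx", "fy", "cx", "cy" (pixels), "camera_from_world" (4x4, takes a point from world to camera coordinates). Camera axes: x right, y up, looking along -z (the intrinsics and any distortion apply to the point x, -y, -z); pixel columns grow to the right and rows downward; lengths in mm; the calibration is good to about 2 mm. A picture is of the moment at which its call begins. camera_model takes no time and is no camera call.
- env.job_done(): hands the job in; it is judged then, once.
The state is a dict: "time_s": time; "qpos": joint angles; "qvel": joint speeds; "effort": joint torques, N m; "ee_pos": TCP position; "ee_rot": TCP orientation; "force": force on the tool from outside, world axes, zero at the start; "torque": the same for the moment, N m; "gripper_width": finger opening in mm; "gripper_force": force on a finger pad.
Only numpy, scipy, OpenCV 4.12 (cv2) and the standard library are available. Lean on these libraries where they do the work, as an engineer would, in place of code of your own. Each camera call takes 0.05 s, during which the arm holds its last target. There are 200 camera calls.

### The job

Take a reading on the small photometer: first secure its closed lid by turning the turnbutton fully across it, then take the knob of the cell slide and draw the slide out until you feel its ball detent click into the notch, not running on past it. Finish holding the knob still in your grip with the slide at the notch, and leave the rack, bottle and beaker beside the instrument where they stand.

Things in the scene. Friction and masses are not known exactly. Their poses are not given: they have to be found in the camera images.
- photometer: Compact bench photometer, fixed. Origin: bench level under the middle of its aluminium cell compartment (90 x 130 mm in x, y; top at z 72); z up, y along the cell slide, towards the knob. White modules either side: detector from x -137 (top z 58), lamp with heat sink to x 119 (top z 58). Base plate x -140 to 130, y -75 to 75, top z 10. Turned up to about 30 degrees.
- lid (a joint): Angle (rad) of the flat black lid on the compartment (photometer frame x -25 to 43, y -57 to 57 mm, top at z 78), hinged along its +x edge. 0 = shut; grows as it opens. It starts shut and lies there by its weight.
- turnbutton (a joint): Turnbutton angle (rad). 0 = blade along the photometer's +y, beside the lid (unsecured); grows clockwise seen from above; 1.57 = blade along +x, square across the lid, at a fixed stop. Starts between 0 and 0.3; stays where it is left (friction 0.05 N m).
- turnbutton_grip (a point): On the turnbutton's vertical pivot, mid-height of its upright wing, 94.5 mm above the bench (photometer x -36, y 0). Wing: steel, 8 mm thick, 30 long, centred on the pivot, 84.5 to 104.5 mm above the bench, running along the blade. Blade under it: 14 mm wide, 79.5 to 84.5 mm above the bench, from 13 mm behind the pivot to 37 ahead.
- cell_slide (a joint): How far (m) the slide is drawn out: 0 = fully in, grows towards the photometer's +y; starts at 0.002 to 0.02. Its one notch is at 0.050, end stop at 0.085. Friction about 2 N. Within 4 mm of the notch the ball draws the slide to the notch's centre with up to 8 N; leaving the notch takes 9 to 12 N.
- guide_mouth (a point): Centre of the outer face of the dark slide guide (36 mm wide, 27 long, top 58 mm above the bench, plunger screw to 65), where the flat steel bar comes out (14 mm wide, 34 to 44 mm above the bench); photometer y 92. At the notch a fine dark line across the bar's top is just clear of this face (line's middle 1.5 mm out).
- knob (a point): Upright round black knob, diameter 20 mm, 42 tall, on the outer end of the slide's bar. The point lies on its axis at its foot, 44 mm above the bench; its top is 86 mm above the bench. Its axis is at photometer x 0, y 150 mm + the value of cell_slide.
- tube_rack: White plastic rack with small tubes, 64 x 120 mm, 51 mm tall, loose on the bench; origin: centre of its underside. Leave it alone.
- buffer_bottle: Squat glass bottle with a blue cap, diameter 68 mm, 100 mm tall, loose; origin: centre of its underside. Leave it alone.
- beaker: Glass beaker, diameter 68 mm, 75 mm tall, loose; origin: centre of its underside. Leave it alone.

How it is judged (in metres and radians):
On the way, in this order (a step that is already met when the one before it is completed fails the run):
1. the lid is secured: turnbutton turned across it (beyond 1.35 rad) with the lid shut and the slide not yet drawn (under 0.035 m) (value of joint turnbutton above 1.35 rad and value of joint lid below 0.05 rad and value of joint cell_slide below 0.035 m), for 0.2 s.
2. the slide is at its notch (within 2.5 mm) with the fingers on the knob (value of joint cell_slide between 0.0475 and 0.0525 m and contact force between knob and the fingers above 1.5 N), for 0.3 s.
At the end, for the whole second after the job is handed in: Through the last second the fingers hold the knob (more than 1.5 N of contact), the slide stands still at its notch (0.050 m, within 2.5 mm), the turnbutton is across the shut lid (beyond 1.35 rad) (all of step 2 and velocity of joint cell_slide between -0.005 and 0.005 m/s and value of joint turnbutton above 1.35 rad and value of joint lid below 0.05 rad); the arm keeps its last pose, push and grip.
It fails at once if the slide is run past the notch by 20 mm (value of joint cell_slide above 0.07 m).
It fails at once if the rack, bottle or beaker is pushed more than 20 mm or tipped (distance of any of tube_rack, buffer_bottle, beaker from where it was at the start of the episode above 0.02 m or angle between any of tube_rack, buffer_bottle, beaker's own z axis and vertical above 0.3 rad).
It also fails if it takes over 54 s, if anything falls off the work surface, if the arm or the gripper's body presses on something with over 40 N, if the wrist force passes 120 N, or if a joint passes its speed limit or range.

## Working session

There is one attempt and no reset: what is moved stays moved. The work goes in short steps, Python scripts to look and compute and a shell command to move; the robot and the scene stay as the last step left them, time stands still between calls to the robot, and variables do not carry over. Pictures are saved under pics/ and viewed, at most 10 in all, crops included, and the job is handed in when it is done.

```bash
mkdir -p pics; python3 - <<'E'
from workcell import env
import cv2,numpy as np
for n in("side","top"):
    cv2.imwrite(f"pics/{n}0.png",env.grab_frame(n)[:,:,::-1]); m=env.camera_model(n); print({k:(np.round(v,3).tolist()) for k,v in m.items() if not isinstance(v,str)})
print(env.state())
E
```

```text
{'fx': 468.719, 'fy': 468.719, 'cx': 325.408, 'cy': 201.753, 'camera_from_world': [[0.997, -0.081, -0.004, -635.89], [0.055, 0.635, 0.77, -65.064], [-0.06, -0.768, 0.638, -967.595], [0.0, 0.0, 0.0, 1.0]]}
{'fx': 419.574, 'fy': 419.574, 'cx': 313.762, 'cy': 194.343, 'camera_from_world': [[-0.01, -1.0, 0.018, -68.463], [0.998, -0.008, 0.067, -640.259], [-0.067, 0.019, 0.998, -1006.484], [0.0, 0.0, 0.0, 1.0]]}
{'time_s': 0.1, 'qpos': array([-7.76960734e+01,  1.83485705e+01,  8.96966420e+01, -1.18204749e-03,
        7.20436673e+01, -1.14488938e+00]), 'qvel': array([ 0.01562868, -0.10886425, -0.11162521,  0.10558801, -0.00734988,
        0.01154283]), 'effort': array([-1.40185680e-04, -4.13332772e+01, -2.32510722e+01,  7.28474488e-02,
        4.21892689e-02, -4.57179613e-05]), 'ee_pos': array([ 133.64508668, -558.81492361,  213.21720606]), 'ee_rot': array([-1.79911115e+02, -6.52204992e-04,  1.34491808e+01]), 'force': array([-0.11855342, -0.31706875, -0.03407824]), 'torque': array([-0.01334217,  0.00413464,  0.01090533]), 'gripper_force': 0.0, 'gripper_width': 91.38218847457718}
```

View pics/top0.png

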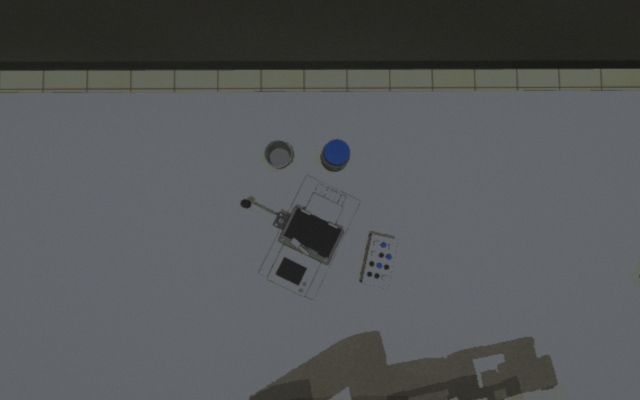

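View pics/side0.png

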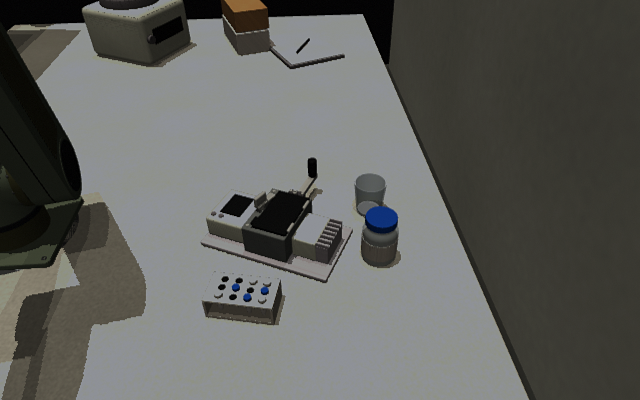

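```bash
python3 - <<'E'
import cv2,numpy as np
def c(n,x,y,w,h,s):
    a=cv2.imread(f"pics/{n}0.png")[y:y+h,x:x+w]; a=np.clip(255*(a/255.)**.6*1.1,0,255).astype('uint8')
    a=cv2.resize(a,None,fx=s,fy=s,interpolation=cv2.INTER_CUBIC)
    for i in range(0,w,20): cv2.putText(a,str(x+i),(i*s,10),0,.35,(0,0,255)); cv2.line(a,(i*s,12),(i*s,18),(0,0,255))
    for i in range(0,h,20): cv2.putText(a,str(y+i),(0,i*s+4),0,.35,(0,0,255))
    cv2.imwrite(f"pics/{n}0c.png",a)
c("top",235,170,130,130,4); c("side",200,150,160,118,5)
E
```

```text
(no output)
```

View pics/top0c.png

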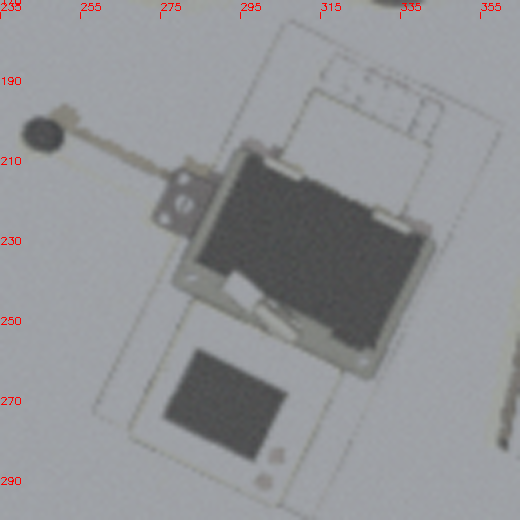

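View pics/side0c.png

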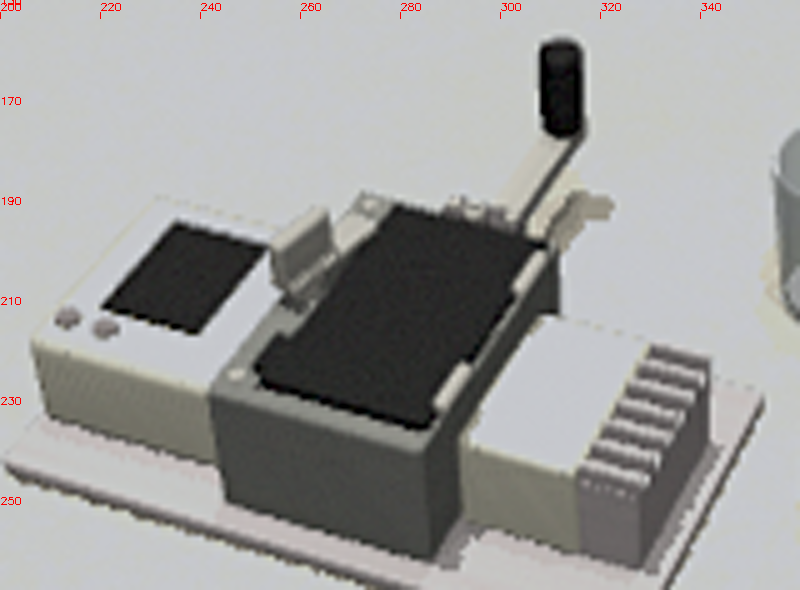

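```bash
cat > h.py <<'E'
import numpy as np
from workcell import env
from scipy.optimize import least_squares
M={n:env.camera_model(n) for n in("side","top")}
def proj(n,p):
    m=M[n];c=np.asarray(m["camera_from_world"])@np.r_[p,1]
    return np.array([m["cx"]+m["fx"]*c[0]/-c[2],m["cy"]-m["fy"]*c[1]/-c[2]])
def W(q,p):
    c,s=np.cos(q[2]),np.sin(q[2]);return np.array([q[0]+c*p[0]-s*p[1],q[1]+s*p[0]+c*p[1],p[2]])
E
python3 - <<'E'
from h import *
print({n:[k for k in M[n]] for n in M}, M["top"].get("distortion"))
t=lambda x,y:(235+x/4,170+y/4); s=lambda x,y:(200+x/5,150+y/5)
O=[("top",(130,75,10),t(292,20)),("top",(130,-75,10),t(502,123)),("top",(-140,75,10),t(95,412)),
("top",(45,65,72),t(245,140)),("top",(45,-65,72),t(435,237)),("top",(-45,65,72),t(177,282)),("top",(-45,-65,72),t(370,378)),
("top",(-36,0,104.5),t(277,322)),("top",(0,'k',86),t(43,135)),
("side",(-45,-65,72),s(208,393)),("side",(-140,-75,10),s(5,463)),("side",(130,75,10),s(765,400)),
("side",(-36,0,104.5),s(300,227)),("side",(0,'k',86),s(561,45)),("side",(0,'k',44),s(564,132))]
def f(q): return np.concatenate([proj(n,W(q,[150+q[3] if v=='k' else v for v in p]))-u for n,p,u in O])
r=least_squares(f,[600,-50,.4,10],loss='soft_l1');q=r.x
print(q,np.degrees(q[2]));print(np.round(f(q).reshape(-1,2),1))
print("pivot",W(q,(-36,0,94.5)),"knob",W(q,(0,150+q[3],44)))
for n,a,b in(("top",t(297,340),t(258,305)),("side",s(275,245),s(325,208))):
    for th in(0,.1,.2,.3):
        e=[proj(n,W(q,(-36+k*15*np.sin(th),k*15*np.cos(th),104.5))) for k in(-1,1)]
        print(n,th,np.round(np.r_[e[0],e[1]],1),np.degrees(np.arctan2(*(e[1]-e[0])[::-1])),np.degrees(np.arctan2(b[1]-a[1],b[0]-a[0])))
np.save("q.npy",q)
E
```

```text
{'side': ['fx', 'fy', 'cx', 'cy', 'camera_from_world'], 'top': ['fx', 'fy', 'cx', 'cy', 'camera_from_world']} None
[ 5.41555170e+02 -6.66803253e+01 -4.63515241e-01  1.82233225e+01] -26.557467028090503
[[-1.2 -1. ]
 [ 0.6 -0.3]
 [-0.5 -0.4]
 [-1.6  0.4]
 [ 1.2  0.7]
 [-1.8 -0.2]
 [ 0.5  0.6]
 [ 0.1 -0.4]
 [-0.4 -0.7]
 [-0.8  0.3]
 [-1.   0.4]
 [ 0.7 -0.7]
 [ 0.   0.5]
 [ 0.1  2.1]
 [-0.   0.3]]
pivot [509.35365998 -50.58489814  94.5       ] knob [616.76700929  83.79314552  44.        ]
top 0 [310.4 253.1 298.4 247.2] -153.89030172383102 -138.09405805891714
top 0.1 [310.1 253.7 298.7 246.6] -148.12815441835633 -138.09405805891714
top 0.2 [309.7 254.2 299.1 246. ] -142.3712714384125 -138.09405805891714
top 0.3 [309.3 254.7 299.5 245.5] -136.62074028199478 -138.09405805891714
side 0 [256.2 200.6 263.7 191.4] -50.989177730111955 -36.50144112050634
side 0.1 [255.6 200.4 264.4 191.6] -44.92857924198068 -36.50144112050634
side 0.2 [254.9 200.1 265.  191.8] -39.43320607542115 -36.50144112050634
side 0.3 [254.3 199.8 265.6 192.1] -34.420262673562064 -36.50144112050634
```

```bash
python3 -m jog '{"jaw":[60,60,60,60,60,60,60,60,60,60],"slide":[[0,0,0],[0,0,0],[0,0,0],[0,0,0],[0,0,0],[0.5,0,0],[1,-0.1,0],[1,-0.1,0],[1,-0.1,0],[1,-0.1,0]],"spin":[-0.86,-0.86,-0.86,-0.86,-0.86,0,0,0,0,0]}' 20
python3 -m jog '{"jaw":[60,60,60,60,60,60,60,60,60,60],"slide":[[1,-0.1,0],[1,-0.1,0],[1,-0.1,0],[1,-0.1,0],[1,-0.1,0],[1,-0.1,0],[1,-0.1,0],[1,-0.1,0],[1,-0.1,0],[1,-0.1,0]],"spin":[0,0,0,0,0,0,0,0,0,0]}'
python3 -m jog '{"jaw":[60,60,60,60,60,60,60,60],"slide":[[1,-0.1,0.3],[1,-0.1,0.3],[1,-0.1,0.3],[1,-0.1,0.4],[1,-0.1,0.5],[0.7,-0.1,0.5],[0.2,-0.1,0],[0,0,0]],"spin":[0,0,0,0,0,0,0,0]}'
cat >> h.py <<'E'
def rel(target,yaw):
    s=env.state();p=s["ee_pos"];y=np.radians(s["ee_rot"][2]);d=np.array(target)-p
    c,n=np.cos(y),np.sin(y)
    print("t",round(s["time_s"],2),"ee",p.round(1),s["ee_rot"].round(1),"F",s["force"].round(1),"w",round(s["gripper_width"],1),"gf",round(s["gripper_force"],1),"q6",s["qpos"][5].round(0))
    print("tool shift units",(np.array([c*d[0]+n*d[1],n*d[0]-c*d[1],-d[2]])/30).round(2),"spin",((s["ee_rot"][2]-yaw)/8).round(2))
E
python3 -c "
from h import *
rel([509.4,-50.6,89],48)"
```

```text
time_s: 1.1
ee_pos: [216.4, -449.0, 213.7]
ee_rot: [-180.0, -0.0, 47.7]
force: [1.0, 0.1, 0.5]
gripper_width: 60.4
gripper_force: 0.0
time_s: 2.1
ee_pos: [394.7, -206.4, 213.8]
ee_rot: [-180.0, -0.0, 47.7]
force: [-0.9, -0.2, -0.1]
gripper_width: 59.9
gripper_force: 0.0
time_s: 2.9
ee_pos: [497.2, -62.1, 144.8]
ee_rot: [-179.9, 0.0, 47.9]
force: [-1.0, -0.5, -0.2]
gripper_width: 59.8
gripper_force: 0.0
t 2.9 ee [497.2 -62.1 144.8] [-179.9    0.    47.9] F [-1.  -0.5 -0.2] w 59.8 gf 0.0 q6 34.0
tool shift units [0.56 0.04 1.86] spin -0.02
```

```bash
python3 -m jog '{"jaw":[40,40,40,40,40],"slide":[[0.56,0.04,0],[0,0,0.6],[0,0,0.6],[0,0,0.63],[0,0,0]],"spin":[0,0,0,0,0]}'
python3 - <<'E'
from h import *;import cv2
rel([509.4,-50.6,89],48)
o=[]
for n,(x,y,w,h) in(("top",(270,215,70,70)),("side",(215,140,100,100))):
    a=env.grab_frame(n)[y:y+h,x:x+w,::-1];a=np.clip(255*(a/255.)**.5*1.1,0,255).astype('uint8');o.append(cv2.resize(a,(400,400),interpolation=2))
cv2.imwrite("pics/b.png",np.hstack(o))
E
```

```text
time_s: 3.4
ee_pos: [508.8, -51.6, 88.8]
ee_rot: [-179.8, 0.1, 47.8]
force: [0.0, 0.2, 0.3]
gripper_width: 39.9
gripper_force: 0.0
t 3.4 ee [508.8 -51.6  88.8] [-1.798e+02  1.000e-01  4.780e+01] F [0.  0.2 0.3] w 39.9 gf 0.0 q6 35.0
tool shift units [ 0.04 -0.01 -0.01] spin -0.03
```

View pics/b.png

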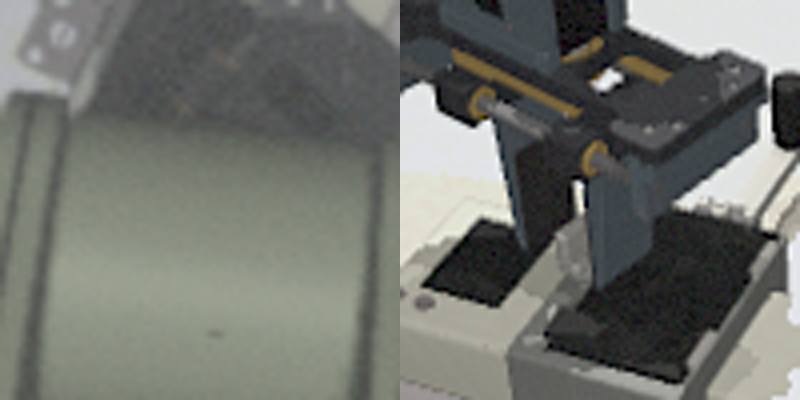

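The side view shows the wing between the two fingers (crop about 575,245), tips above the lid; the top view is hidden by the arm. Closing.

```bash
python3 -m jog '{"jaw":[15,5,2,2,2,2,2,2],"slide":[[0,0,0],[0,0,0],[0,0,0],[0,0,0],[0,0,0],[0,0,0],[0,0,0],[0,0,0]],"spin":[0,0,0,0,0,0,0,0]}' 10; python3 -c "
from h import *
rel([509.4,-50.6,89],48)"
```

```text
time_s: 4.3
ee_pos: [506.7, -48.7, 90.3]
ee_rot: [-179.5, 0.0, 47.8]
force: [-6.2, 9.1, 7.4]
gripper_width: 7.8
gripper_force: 10.0
t 4.3 ee [506.7 -48.7  90.3] [-179.5    0.    47.8] F [-6.2  9.1  7.4] w 7.8 gf 10.0 q6 35.0
tool shift units [0.01 0.11 0.04] spin -0.03
```

```bash
python3 -m jog '{"jaw":[2,2,2],"slide":[[0,-0.1,-0.03],[0,0,0],[0,0,0]],"spin":[0,0,0]}' 10; python3 -c "
from h import *
rel([509.4,-50.6,89],48)"
```

```text
time_s: 4.6
ee_pos: [506.6, -48.6, 90.4]
ee_rot: [-179.8, 0.0, 47.8]
force: [-2.2, 5.4, -4.2]
gripper_width: 8.1
gripper_force: 10.0
t 4.6 ee [506.6 -48.6  90.4] [-179.8    0.    47.8] F [-2.2  5.4 -4.2] w 8.1 gf 10.0 q6 35.0
tool shift units [0.01 0.11 0.05] spin -0.02
```

```bash
python3 -m jog '{"jaw":[2,2,2,2,2,2,2,2],"slide":[[0,-0.04,0.02],[0,0,0],[0,0,0],[0,0,0],[0,0,0],[0,0,0],[0,0,0],[0,0,0]],"spin":[0,0.6,0.6,0.6,0.6,0.6,0.6,0]}' 12; python3 -c "
from h import *
rel([509.4,-50.6,89],-26.6)"
```

```text
time_s: 5.4
ee_pos: [506.1, -47.9, 90.4]
ee_rot: [-179.9, 0.1, 18.9]
force: [-2.1, 5.9, -0.3]
gripper_width: 8.0
gripper_force: 12.0
t 5.4 ee [506.1 -47.9  90.4] [-1.799e+02  1.000e-01  1.890e+01] F [-2.1  5.9 -0.3] w 8.0 gf 12.0 q6 64.0
tool shift units [0.07 0.12 0.05] spin 5.69
```

```bash
python3 -m jog '{"jaw":[2,2,2,2,2,2,2,2,2,2],"slide":[[0,-0.08,0],[0,0,0],[0,0,0],[0,0,0],[0,0,0],[0,0,0],[0,0,0],[0,0,0],[0,0,0],[0,0,0]],"spin":[0,0.6,0.6,0.6,0.6,0.6,0.6,0.6,0.6,0]}' 12; python3 -c "
from h import *
rel([509.4,-50.6,89],-26.6)"
```

```text
time_s: 6.4
ee_pos: [506.1, -46.6, 90.4]
ee_rot: [180.0, -0.0, -19.3]
force: [-0.8, 1.4, -1.4]
gripper_width: 7.7
gripper_force: 12.0
t 6.4 ee [506.1 -46.6  90.4] [180.   -0.  -19.3] F [-0.8  1.4 -1.4] w 7.7 gf 12.0 q6 103.0
tool shift units [0.15 0.09 0.05] spin 0.91
```

```bash
python3 -m jog '{"jaw":[2,2,2,2,2],"slide":[[0,0,0],[0,0,0],[0,0,0],[0,0,0],[0,0,0]],"spin":[0.3,0.3,0.3,0.2,0]}' 12; python3 -c "
from h import *
rel([509.4,-50.6,89],-26.6);print(env.state()['torque'])"
```

```text
time_s: 6.9
ee_pos: [506.3, -46.4, 90.4]
ee_rot: [-180.0, -0.0, -28.0]
force: [0.3, 2.9, -1.1]
gripper_width: 8.3
gripper_force: 12.1
t 6.9 ee [506.3 -46.4  90.4] [-180.   -0.  -28.] F [ 0.3  2.9 -1.1] w 8.3 gf 12.1 q6 112.0
tool shift units [0.16 0.07 0.05] spin -0.18
[0.69208907 0.13575086 0.305988  ]
```

```bash
python3 -m jog '{"jaw":[20,30,40,40,40,40,40,40,40,40],"slide":[[0,0,0],[0,0,0],[0,0,0],[0,0,-0.4],[0,0,-0.8],[0,0,-1],[-1,0,-0.5],[-1,0,0],[-1,0,0],[-1,0,0]],"spin":[0,0,0,0,0,0,0,0,0,0]}' 12
python3 -m jog '{"jaw":[60,60,60,60,60],"slide":[[-1,0,0],[-1,0,0],[-1,0,0],[-0.5,0,0],[0,0,0]],"spin":[-1,-1,-1,-1,-1]}'
python3 - <<'E'
from h import *;import cv2
o=[]
for n,(x,y,w,h) in(("top",(235,175,100,100)),("side",(235,145,100,100))):
    a=env.grab_frame(n)[y:y+h,x:x+w,::-1];a=np.clip(255*(a/255.)**.5*1.1,0,255).astype('uint8');o.append(cv2.resize(a,(400,400),interpolation=2))
cv2.imwrite("pics/c.png",np.hstack(o)); rel([0,0,0],0)
E
```

```text
time_s: 7.9
ee_pos: [399.6, 10.4, 172.4]
ee_rot: [-180.0, -0.1, -28.2]
force: [-0.6, -0.1, -0.4]
gripper_width: 39.8
gripper_force: 0.0
time_s: 8.4
ee_pos: [299.3, 42.1, 172.1]
ee_rot: [180.0, -0.0, 12.2]
force: [-0.1, -0.7, 0.3]
gripper_width: 60.1
gripper_force: 0.0
t 8.5 ee [301.4  42.  172.3] [ 1.80e+02 -1.00e-01  1.19e+01] F [0.7 0.4 0.6] w 60.0 gf 0.0 q6 84.0
tool shift units [-10.12  -0.69   5.74] spin 1.48
```

View pics/c.png

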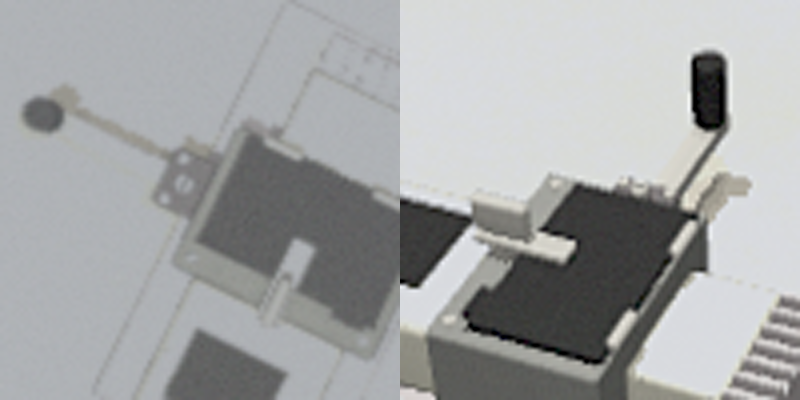

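```bash
python3 - <<'E'
from h import *
n=lambda d:np.array([np.sin(np.radians(d)),-np.cos(np.radians(d))])
A=np.array([n(47.8),n(18.9),n(-28)]);b=[n(47.8)@[506.6,-48.6],n(18.9)@[506.1,-47.9],n(-28)@[506.3,-46.4]]
pv=np.linalg.lstsq(A,b,rcond=None)[0];print("pivot",pv)
P=[("top",(304.2,250.5)),("side",(260,195.4))]
tri=lambda O,g:least_squares(lambda p:np.concatenate([proj(m,p if len(p)==3 else [*p,z])-u for m,z,u in O]),g)
r=tri([("top",0,P[0][1]),("side",0,P[1][1])],[509,-50,104.]);print("pivot img",r.x,r.fun)
K=[("top",86,(245.8,203.8)),("side",86,(312,159.4)),("side",44,(312.7,176))]
r=tri(K,[616,84.]);print("knob img",r.x,r.fun.round(1))
bias={m:proj(m,[*pv,104.5])-u for m,u in P};print(bias)
r=tri([(m,z,np.array(u)+bias[m]) for m,z,u in K],[616,84.]);print("knob corr",r.x,r.fun.round(1))
for yaw in(-26.6,-27.5):
  c,s=np.cos(np.radians(yaw)),np.sin(np.radians(yaw));d=r.x-pv;print(yaw,"rel phot:",c*d[0]+s*d[1]-36,-s*d[0]+c*d[1])
E
```

```text
pivot [507.86220872 -47.25362784]
pivot img [509.05094625 -50.15127138 105.47560163] [-0.01327325 -0.22106774 -0.18856979  0.00676414]
knob img [616.00136608  85.02203745] [-1.  -0.5 -0.   1.3 -0.3  0.4]
{'top': array([-1.30418687,  0.30018681]), 'side': array([-0.72618215, -0.51010522])}
knob corr [614.79091496  87.61106186] [-0.8 -0.2  0.1  1.2 -0.2  0.2]
-26.6 rel phot: -0.7761347184975662 168.46813366917897
-27.5 rel phot: -3.426662631815674 169.00062260253432
```

```bash
python3 -m jog '{"jaw":[60,60,60,60,60,60,60,60,60,60],"slide":[[0,0,0],[0,0,0],[0,0,0],[0,0,0],[0,0,0],[0,0,0],[0,0,0],[0.4,0.6,0],[0.67,0.96,0],[0.67,0.96,0]],"spin":[-0.92,-0.92,-0.92,-0.92,-0.92,-0.92,-0.92,0,0,0]}' 20
python3 -m jog '{"jaw":[60,60,60,60,60,60,60,60],"slide":[[0.67,0.96,0],[0.67,0.96,0],[0.67,0.96,0],[0.67,0.96,0],[0.67,0.96,0],[0.67,0.96,0],[0.3,0.4,0],[0,0,0]],"spin":[0,0,0,0,0,0,0,0]}'
python3 -c "
from h import *
rel([615,87,50],63.4)"
```

```text
time_s: 9.5
ee_pos: [394.0, 54.8, 172.1]
ee_rot: [179.9, -0.0, 63.2]
force: [0.9, 0.0, 0.4]
gripper_width: 60.0
gripper_force: 0.0
time_s: 10.3
ee_pos: [617.9, 87.9, 170.8]
ee_rot: [180.0, -0.0, 63.2]
force: [-0.9, -0.8, -0.1]
gripper_width: 60.4
gripper_force: 0.0
t 10.3 ee [617.9  87.9 170.8] [180.   -0.   63.2] F [-0.9 -0.8 -0.1] w 60.4 gf 0.0 q6 34.0
tool shift units [-0.07 -0.07  4.03] spin -0.02
```

```bash
python3 -m jog '{"jaw":[60,60,60,60,60,60,60],"slide":[[-0.07,-0.07,0.5],[0,0,0.8],[0,0,0.8],[0,0,0.8],[0,0,0.7],[0,0,0.4],[0,0,0]],"spin":[0,0,0,0,0,0,0]}'
python3 - <<'E'
from h import *;import cv2
rel([615,87,50],63.4)
o=[]
for n,(x,y,w,h) in(("top",(215,175,80,80)),("side",(260,110,100,100))):
    a=env.grab_frame(n)[y:y+h,x:x+w,::-1];a=np.clip(255*(a/255.)**.5*1.1,0,255).astype('uint8');o.append(cv2.resize(a,(400,400),interpolation=2))
cv2.imwrite("pics/d.png",np.hstack(o))
E
```

```text
time_s: 11.0
ee_pos: [611.1, 86.5, 50.0]
ee_rot: [-179.8, 0.1, 63.3]
force: [-0.1, -0.6, 1.1]
gripper_width: 60.3
gripper_force: 0.0
t 11.0 ee [611.1  86.5  50. ] [-1.798e+02  1.000e-01  6.330e+01] F [-0.1 -0.6  1.1] w 60.3 gf 0.0 q6 34.0
tool shift units [0.07 0.11 0.  ] spin -0.01
```

View pics/d.png

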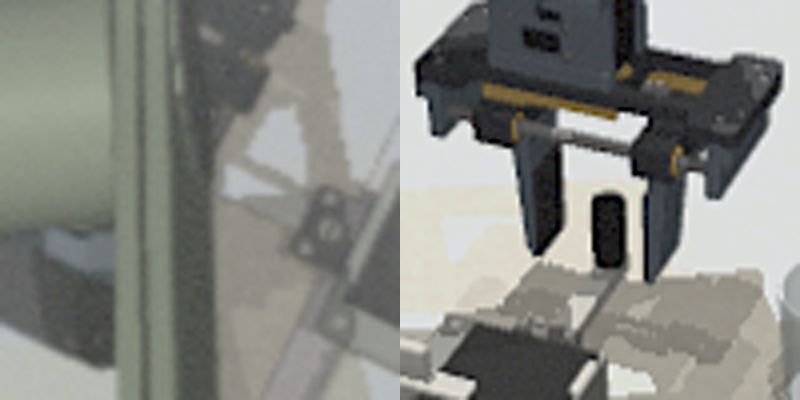

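The knob (side crop 608,230) stands between the fingers, slightly towards the right one; I shift about 3 mm and close.

```bash
python3 -m jog '{"jaw":[40,30,20,15,15,15,15,15],"slide":[[0.07,0.1,0],[0,0,0],[0,0,0],[0,0,0],[0,0,0],[0,0,0],[0,0,0],[0,0,0]],"spin":[0,0,0,0,0,0,0,0]}' 15
python3 -c "
from h import *
rel([615,87,50],63.4)"
```

```text
time_s: 11.9
ee_pos: [615.5, 87.8, 51.4]
ee_rot: [-179.9, 0.0, 63.4]
force: [-3.7, 2.9, 2.9]
gripper_width: 19.4
gripper_force: 15.0
t 11.9 ee [615.5  87.8  51.4] [-179.9    0.    63.4] F [-3.7  2.9  2.9] w 19.4 gf 15.0 q6 34.0
tool shift units [-0.03 -0.    0.05] spin -0.0
```

```bash
python3 -m jog '{"jaw":[15,15,15,15,15,15,15,15,15,15],"slide":[[0,-0.05,0],[0.08,0,0],[0.1,0,0],[0.1,0,0],[0.1,0,0],[0.1,0,0],[0.1,0,0],[0.1,0,0],[0,0,0],[0,0,0]],"spin":[0,0,0,0,0,0,0,0,0,0]}' 20
cat >> h.py <<'E'
def along():
    s=env.state();u=np.array([np.cos(np.radians(63.4)),np.sin(np.radians(63.4))]);v=np.array([u[1],-u[0]])
    d=s["ee_pos"][:2]-[507.86,-47.25];print("t",round(s["time_s"],1),"slide est",(d@u-150).round(1),"x",(d@v-36).round(1),"Fpull",(s["force"][:2]@u).round(1),"Fside",(s["force"][:2]@v).round(1),"Fz",s["force"][2].round(1),"gf",round(s["gripper_force"],1))
E
python3 -c "
from h import *
along()"
```

```text
time_s: 12.9
ee_pos: [625.1, 107.1, 51.4]
ee_rot: [179.9, -0.1, 63.4]
force: [3.9, 0.5, 0.2]
gripper_width: 19.8
gripper_force: 20.0
t 12.9 slide est 40.5 x -0.3 Fpull 2.2 Fside 3.3 Fz 0.2 gf 20.0
```

```bash
r(){ python3 -c "
from h import *
along()"; }
python3 -m jog '{"jaw":[15,15,15],"slide":[[0.05,0,0],[0.05,0,0],[0,0,0]],"spin":[0,0,0]}' >/dev/null; r
python3 -m jog '{"jaw":[15,15,15],"slide":[[0.03,0,0],[0.03,0,0],[0,0,0]],"spin":[0,0,0]}' >/dev/null; r
python3 -m jog '{"jaw":[15,15,15],"slide":[[0.03,0,0],[0.03,0,0],[0,0,0]],"spin":[0,0,0]}' >/dev/null; r
```

```text
t 13.2 slide est 42.7 x -0.3 Fpull -0.8 Fside 3.4 Fz -0.3 gf 20.0
t 13.5 slide est 45.0 x -0.3 Fpull 1.4 Fside 5.3 Fz -0.0 gf 20.0
t 13.8 slide est 48.0 x -0.3 Fpull 6.3 Fside 4.8 Fz -2.9 gf 20.0
```

```bash
r(){ python3 -c "
from h import *
along()"; }
python3 -m jog '{"jaw":[15,15,15],"slide":[[0.03,0,0],[0,0,0],[0,0,0]],"spin":[0,0,0]}' >/dev/null; r
python3 -m jog '{"jaw":[15,15,15],"slide":[[0.03,0,0],[0,0,0],[0,0,0]],"spin":[0,0,0]}' >/dev/null; r
python3 -m jog '{"jaw":[15,15,15],"slide":[[0.03,0,0],[0,0,0],[0,0,0]],"spin":[0,0,0]}' >/dev/null; r
```

```text
t 14.1 slide est 49.3 x -0.3 Fpull 4.3 Fside 5.5 Fz -2.3 gf 20.0
t 14.4 slide est 49.5 x -0.3 Fpull 3.7 Fside 4.9 Fz -1.6 gf 20.0
t 14.7 slide est 49.6 x -0.3 Fpull 0.6 Fside 4.5 Fz -0.8 gf 20.0
```

```bash
r(){ python3 -c "
from h import *
along()"; }
python3 -m jog '{"jaw":[15,15,15],"slide":[[0.03,0,0],[0,0,0],[0,0,0]],"spin":[0,0,0]}' >/dev/null; r
python3 -m jog '{"jaw":[15,15,15,15],"slide":[[-0.02,0,0],[0,0,0],[0,0,0],[0,0,0]],"spin":[0,0,0,0]}' >/dev/null; r
python3 - <<'E'
from h import *;import cv2
o=[]
for n,(x,y,w,h) in(("top",(235,190,80,80)),("side",(265,130,80,80))):
    a=env.grab_frame(n)[y:y+h,x:x+w,::-1];a=np.clip(255*(a/255.)**.5*1.1,0,255).astype('uint8');o.append(cv2.resize(a,(400,400),interpolation=2))
cv2.imwrite("pics/e.png",np.hstack(o))
E
```

```text
t 15.0 slide est 49.7 x -0.3 Fpull -0.4 Fside 5.8 Fz -0.7 gf 20.0
t 15.4 slide est 49.7 x -0.3 Fpull 1.5 Fside 5.5 Fz -0.9 gf 20.0
```

View pics/e.png

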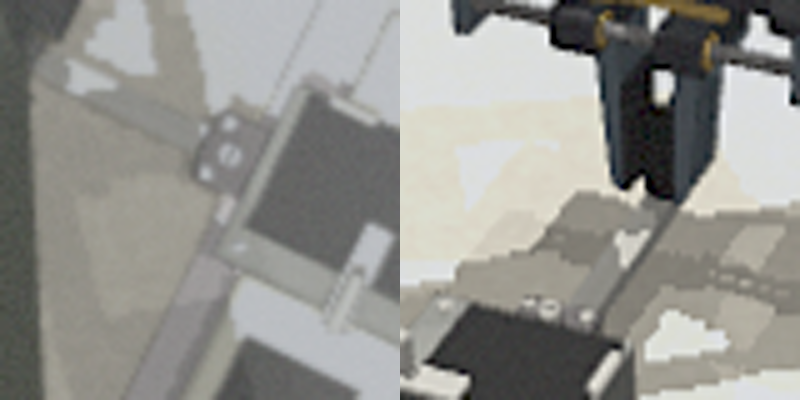

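The pictures show the knob gripped (side crop 655,150), the slide drawn out and the blade still across the lid. The slide stayed at about 49.7 mm while I moved the commanded pose another 3 mm, and the pull on the tool fell through zero, so the ball is in the notch.

```bash
python3 -c "
from h import *
along();print(env.job_done())"
```

```text
t 15.5 slide est 49.7 x -0.3 Fpull 1.6 Fside 4.5 Fz -0.2 gf 20.0
the job is handed in; nothing more can be done
None
```

I handed the job in with the turnbutton across the shut lid, the slide in its notch (estimated 49.7 mm) and the knob held at 20 N; the robot's clock read 15.5 s, and the verdict was not shown.

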